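Two tidy piles of hearing-aid things

TASK

Tidy the hearing-aid things on the sill into two neat centred piles, in this order: the grey dish on the round cork mat, the large tin upright in the dish, the small tin on the large tin, then the white charging case lying lengthways on the oblong cork mat, and last the clear battery organizer on top of the case, squared up with it. Lids stay up, and each thing is set down gently, not dropped. Leave the cleaning brush and the cactus where they are.

Things in the scene. Friction and masses are not known exactly. Their poses are not given: they have to be found in the camera images.
- mat_round: round cork mat, 110 mm across, 5 mm thick, fixed to the sill; origin at the centre of its underside, z up
- mat_oblong: oblong cork mat, 112 (its x) by 72 (its y) by 5 mm thick, fixed to the sill; origin at the centre of its underside, z up
- dish: loose grey ceramic dish, round, open at the top, 64 mm across the rim and 62 mm at the foot, 20 mm high, wall 4 mm, floor 5 mm thick (inside about 55 mm across, 15 mm deep), about 90 g; stands mouth up; grasp it across the outside; origin at the centre of its underside, z up
- tin_large: larger loose round aluminium tin with closed screw lid, 40 mm diameter, 40 mm high, flat top, about 70 g; stands lid up; origin at the centre of its underside, z up through the lid
- tin_small: smaller loose round aluminium tin with closed screw lid, 30 mm diameter, 20 mm high, flat top, about 30 g; stands lid up; origin at the centre of its underside, z up through the lid
- case: loose white plastic hearing-aid charging case, lid latched shut, 76 (its x) by 50 (its y) by 30 mm high, flat top, about 100 g; origin at the centre of its underside, z up through the lid
- organizer: loose closed clear acrylic battery organizer with six button cells in grey-walled compartments, 70 (its x) by 46 (its y) by 18 mm high, flat top and bottom, about 60 g; origin at the centre of its underside, z up
- brush: loose small stainless steel cleaning brush with a black head, lying flat, 104 mm long along its x, 11 mm wide, 10 mm high; to be left alone; origin about mid-length on its underside
- cactus: loose small terracotta pot with a round cactus, 58 mm across the rim, 67 mm high in all; to be left alone; origin at the centre of its underside
There are look-alikes about, which are no part of the job. What is shaped like the organizer but orange or red is not meant.

How it is judged:
By the outcome, as a careful person would: the job done as asked, in the order asked, and still so for the second after the job is handed in, with the robot touching nothing.
It also fails if it takes over 134 s, if anything falls off the work surface, if the arm or the gripper's body presses on something with over 40 N, if the wrist force passes 120 N, or if a joint passes its speed limit or range.

ROBOT

A 7-joint arm with a two-finger parallel gripper is mounted at the origin on the work surface. World frame = base frame: x ahead of the robot, y to its left, z up, the work surface at z = 0. Lengths are in m, angles in rad, forces in N, time in s.
With the tool pointing down it reaches from about 0.4 to 0.9 m from the base axis. Payload 5.6 kg.
Tool frame: the origin (TCP) lies midway between the tips of the shut fingers; the grasp point (between the pads) lies 19 mm behind it; z points along the fingers, y is the line along which they close (so a half turn about z gives the same grasp; the last joint's range is limited). The gripper opens to 92 mm and grips with 3 to 60 N. Pads are 20 mm wide; open, the fingers measure 128 mm over their backs; the gripper's body (75 mm by 189 mm) begins 69 mm behind the grasp point.
Start: joints at [-1.229, 0.468, -0.012, 1.603, 0.006, 1.071, -0.056], TCP at [0.244, 0.602, 0.215] pointing down, gripper open.
Joint ranges: [-2.53, 2.53], [-0.31, 2.02], [-1.57, 1.55], [0.28, 2.44], [-1.29, 4.43], [0.15, 1.84], [-2.92, 2.92]. Speed limits (rad/s): [2.57, 2.57, 3.14, 3.14, 3.14, 3.14, 3.14].

INTERFACE

Orientations are given as a 3x3 rotation matrix whose columns are the frame's x, y, z axes.
In Python, from station import env, effector, solver, viewer, workorder, search_frame, tip_of gives the robot as it stands. Calls block until the motion is done:
- env.reach(position, orientation): joint-space move of the TCP to a pose.
- env.movel(position, frame=None, rate=0.15): straight line of the TCP; frame=None keeps the orientation; rate is the mean speed in m/s.
- env.goto_joints(angles): joint-space move.
- effector.release() and effector.grasp(squeeze=None): open the fingers fully, or close them until they stop; squeeze is the grip in N (None keeps the last).
- env.pause(seconds).
- solver.inverse_kinematics(position, orientation): joint angles nearest the present ones, or None.
- env.sense(): the state.
- viewer.read_camera(name): name is "scene" or "top" or "wrist"; returns (picture, depth): 400x640x3 uint8, red, green, blue; 400x640 float32, m along the optical axis (not along the pixel's ray), 0 where there is no reading.
- viewer.camera_info(name): a dict with "intrinsics" (3x3 intrinsics, pixels), "eye" and "rotation" of the camera in the world; the wrist camera has in their place "T_tool_cam" (4x4, takes a point from camera to tool coordinates, whose origin is the TCP and whose axes are the flange's). Camera axes: x right, y up, looking along -z (the intrinsics and any distortion apply to the point x, -y, -z); pixel columns grow to the right and rows downward; lengths in m; the calibration is good to about 2 mm. The wrist camera is an equidistant fisheye: a pixel r from the principal point sees the ray r / f radians off the axis. A picture is of the moment at which its call begins: read the wrist's pose just before it. camera_info takes no time and is no camera call.
A pose or a line that the arm cannot do raises env.PlanningError and nothing moves.
- workorder.finish_job(): hands the job in; it is judged then, once.
Trained networks look in the newest picture that a camera, given by its name, has taken for a name from the list of things; names that differ only in an ending like _2 or _b are one class to them, and where a whole thing is asked for, a point or a joint stands for the part that bears it (a point fixed in the world has none). Each returns a list of dicts, best first, with "score" (0 to 1); they miss things now and then, are a little off and sometimes report something else, mostly with a low value. They report only what shows in the picture. A call takes as long as a camera call. They do not tell look-alikes from the thing itself.
- search_frame(camera, name): "at" ([x, y, z] in m, in world coordinates, good to about 4 mm: the middle of the surface that is visible of it).
- tip_of(camera, name): "at" ([x, y, z] in m, in world coordinates, good to about 4 mm: a listed point, or the origin of a listed thing).
The state is a dict: "t": time; "joint_positions": joint angles; "joint_velocities": joint speeds; "tau": joint torques, N m; "ee_pos": TCP position; "tcp_rot": TCP orientation; "wrist_force": force on the tool from outside, world axes, zero at the start; "moment": the same for the moment, N m; "gripper_width": finger opening in m; "grasp_force": force on a finger pad.
Only numpy, scipy, OpenCV 4.12 (cv2) and the standard library are available. Lean on these libraries where they do the work, as an engineer would, in place of code of your own. Each camera call takes 0.05 s, during which the arm holds its last target. There are 200 camera calls.

## Working session

There is one attempt and no reset: what is moved stays moved. The work goes in short steps, each a Python script; the robot and the scene stay as the last script left them, time stands still between calls to the robot, and variables do not carry over. Pictures are saved under pics/ and viewed, at most 14 in all, crops included, and the job is handed in when it is done.

```bash
ls; mkdir -p pics; python3 - <<'E'
from station import env, effector, solver, viewer, workorder, search_frame, tip_of
import cv2, numpy as np
for c in ["scene","top"]:
    p,d=viewer.read_camera(c); cv2.imwrite(f"pics/{c}0.png",p[:,:,::-1]); np.save(f"pics/{c}0.npy",d)
    i=viewer.camera_info(c); print(c,{k:(np.round(v,4).tolist() if not isinstance(v,str) else v) for k,v in i.items()})
    for n in ["mat_round","mat_oblong","dish","tin_large","tin_small","case","organizer","brush","cactus"]:
        print(n,[(np.round(r["at"],3).tolist(),round(r["score"],2)) for r in search_frame(c,n)][:4],[(np.round(r["at"],3).tolist(),round(r["score"],2)) for r in tip_of(c,n)][:4])
print({k:np.round(v,4).tolist() if not isinstance(v,(float,int)) else v for k,v in viewer.camera_info("wrist").items() if not isinstance(v,str)}); print(env.sense())
E
```

```text
pics
scene {'intrinsics': [[373.3657, 0.0, 316.3725], [0.0, 373.3657, 191.7649], [0.0, 0.0, 1.0]], 'eye': [1.0772, -0.2265, 0.5816], 'rotation': [[0.3622, -0.618, 0.6978], [0.9319, 0.2539, -0.2588], [-0.0172, 0.744, 0.6679]]}
mat_round [([0.65, -0.013, 0.005], 0.68)] [([0.646, -0.01, -0.001], 0.81), ([0.463, -0.089, 0.003], 0.61)]
mat_oblong [([0.401, -0.257, 0.006], 0.9), ([0.473, 0.072, 0.042], 0.65)] [([0.398, -0.256, 0.001], 0.88)]
dish [([0.365, 0.279, 0.009], 0.95)] [([0.362, 0.277, -0.005], 0.58)]
tin_large [([0.64, 0.193, 0.031], 0.7), ([0.561, 0.367, 0.034], 0.55), ([0.363, 0.28, 0.008], 0.43)] [([0.552, 0.376, 0.0], 0.68)]
tin_small [([0.617, -0.184, 0.017], 0.58)] [([0.608, -0.186, -0.001], 0.58)]
case [([0.64, 0.191, 0.031], 0.75)] [([0.628, 0.201, -0.002], 0.84)]
organizer [([0.371, -0.002, 0.02], 0.86), ([0.341, -0.118, 0.022], 0.81), ([0.54, -0.364, 0.014], 0.7), ([0.473, -0.092, 0.021], 0.66)] [([0.461, -0.091, 0.002], 0.96), ([0.332, -0.117, 0.001], 0.85), ([0.359, -0.005, 0.002], 0.85)]
brush [] [([0.539, -0.362, 0.008], 0.8)]
cactus [([0.47, 0.073, 0.042], 0.56), (
[... 1441 characters left out ...]
9484]), 'joint_velocities': array([-0.00065523,  0.00057294,  0.00042419, -0.00078293, -0.00082779,
        0.00078204,  0.00215479]), 'tau': array([ 5.56932122e-06, -5.20401657e+01, -1.25427978e-02, -2.44049102e+01,
       -5.66713256e-02,  1.14255268e-02,  2.75488765e-05]), 'ee_pos': array([0.24400871, 0.60246744, 0.21459652]), 'tcp_rot': array([[-9.26861536e-01,  3.75403372e-01,  2.82832815e-05],
       [ 3.75403372e-01,  9.26861537e-01,  4.14966519e-06],
       [-2.46568874e-05,  1.44638043e-05, -1.00000000e+00]]), 'wrist_force': array([-0.96921715, -0.00334004,  0.43442698]), 'moment': array([0.03852796, 0.03939264, 0.02599352]), 'grasp_force': 0.0, 'gripper_width': 0.09192823951691766}
```

View pics/top0.png

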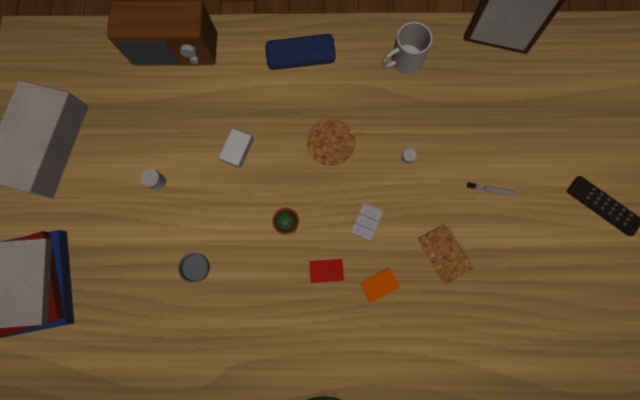

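View pics/scene0.png

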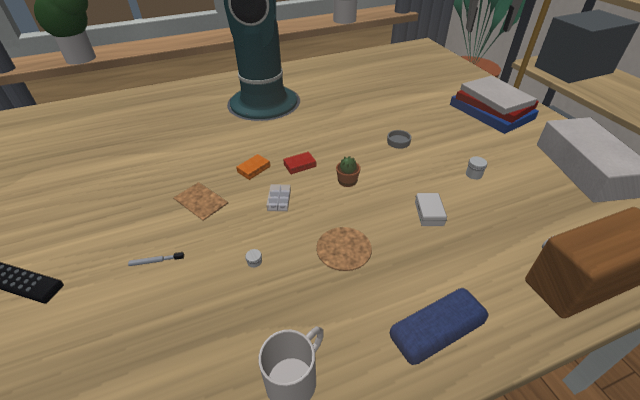

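Top view: the case is at (236,147), large tin (152,180), small tin (409,155), dish (194,267), round mat (331,142) and oblong mat (445,253). Things to leave are the brush (490,189) and cactus (286,221).
Candidates for the organizer are clear/grey (367,221), red (326,271) and orange (380,285), and I choose the clear one. For the case, the choice is between white (236,147) and the blue pouch (300,51) or grey box (40,140), and I choose white. The tins differ in size, and the mug (408,48) is not the dish.

```bash
cat > h.py <<'E'
from station import env, effector, solver, viewer, workorder, search_frame, tip_of
import cv2, numpy as np
def rot(yaw):
    c,s=np.cos(yaw),np.sin(yaw); return np.array([[c,s,0],[s,-c,0],[0,0,-1.]])
def cloud(cam):
    """picture, world point per pixel (nan where no depth)"""
    s=env.sense(); p,d=viewer.read_camera(cam); i=viewer.camera_info(cam); K=np.array(i["intrinsics"])
    v,u=np.mgrid[:400,:640]; x=(u-K[0,2])/K[0,0]; y=(v-K[1,2])/K[1,1]
    if cam=="wrist":
        r=np.hypot(x,y)+1e-9; k=np.tan(np.minimum(r,1.4))/r; x,y=x*k,y*k
        T=np.eye(4); T[:3,:3]=s["tcp_rot"]; T[:3,3]=s["ee_pos"]; T=T@np.array(i["T_tool_cam"]); R,t=T[:3,:3],T[:3,3]
    else: R,t=np.array(i["rotation"]),np.array(i["eye"])
    d=np.where(d>0,d,np.nan); return p,np.stack([x*d,-y*d,-d],-1)@R.T+t
def measure(P,guess,rad,zlo,zhi,mask=None):
    """top surface near guess: rect centre, area, sides, yaw of long side, height"""
    m=(np.hypot(P[...,0]-guess[0],P[...,1]-guess[1])<rad)&(P[...,2]>zlo)&(P[...,2]<zhi)
    if mask is not None: m&=mask
    m=cv2.morphologyEx(m.astype(np.uint8),cv2.MORPH_OPEN,np.ones((3,3)))
    n,l,st,_=cv2.connectedComponentsWithStats(m)
    if n<2: return None
    m=l==1+np.argmax(st[1:,4]); q=P[m]; (c,(w,h),a)=cv2.minAreaRect((q[:,:2]*1e3).astype(np.float32))
    (cc,r)=cv2.minEnclosingCircle((q[:,:2]*1e3).astype(np.float32))
    if w<h: w,h,a=h,w,a+90
    return dict(c=np.array(c)/1e3,size=(round(w,1),round(h,1)),yaw=np.radians((a+90)%180-90),z=np.median(q[:,2]),circ=np.array(cc)/1e3,r=r,n=len(q))
def show(m): return m and {k:np.round(v,4).tolist() if k!="size" else v for k,v in m.items()}
def cork(p):
    p=p.astype(int); return (p[...,0]-p[...,2]>40)
THINGS=dict(dish=((.36,.28),.05,.014,.03),tin_large=((.551,.374),.045,.033,.047),tin_small=((.608,-.184),.04,.014,.027),case=((.627,.197),.06,.024,.037),organizer=((.462,-.091),.06,.012,.025),mat_round=((.646,-.014),.075,.003,.009),mat_oblong=((.399,-.256),.085,.003,.009))
E
python3 - <<'E'
from h import *
for c in ["top","scene"]:
    p,P=cloud(c)
    for n,a in THINGS.items(): print(c,n,show(measure(P,*a)))
    m=(np.hypot(P[...,0]-.5,P[...,1])<.12); print("table z",np.nanpercentile(P[m][:,2],[5,25,50,75,95]))
s=viewer.read_camera("top")[0][190:310,280:420,::-1]; cv2.imwrite("pics/crop1.png",cv2.resize(s,None,fx=5,fy=5,interpolation=cv2.INTER_CUBIC))
print(env.sense()["t"])
E
```

```text
top dish {'c': [0.3526, 0.3056], 'size': (13.4, 5.1), 'yaw': 0.4984, 'z': 0.0188, 'circ': [0.3531, 0.3046], 'r': 6.8717, 'n': 19}
top tin_large {'c': [0.5558, 0.3774], 'size': (39.1, 38.7), 'yaw': 0.1462, 'z': 0.0401, 'circ': [0.556, 0.378], 'r': 20.8112, 'n': 277}
top tin_small {'c': [0.6111, -0.1851], 'size': (29.3, 26.6), 'yaw': -1.2344, 'z': 0.0209, 'circ': [0.6114, -0.1851], 'r': 15.5184, 'n': 146}
top case {'c': [0.6302, 0.1994], 'size': (76.6, 50.1), 'yaw': -0.3727, 'z': 0.0303, 'circ': [0.6291, 0.1983], 'r': 42.3051, 'n': 739}
top organizer {'c': [0.4646, -0.0897], 'size': (70.6, 45.9), 'yaw': -0.4126, 'z': 0.0187, 'circ': [0.4636, -0.0896], 'r': 39.5759, 'n': 698}
top mat_round {'c': [0.6481, -0.0125], 'size': (109.0, 106.1), 'yaw': 0.0103, 'z': 0.0059, 'circ': [0.6491, -0.0111], 'r': 55.65, 'n': 1522}
top mat_oblong {'c': [0.3978, -0.2573], 'size': (113.7, 72.9), 'yaw': 0.5034, 'z': 0.006, 'circ': [0.3988, -0.2564], 'r': 63.3574, 'n': 1612}
table z [-1.68140466e-03 -9.11323217e-05  1.13605746e-03  2.72925879e-03
  3.59083403e-02]
scene dish {'c': [0.3517, 0.305], 'size': (9
[... 329 characters left out ...]
6117, -0.1844], 'r': 15.6772, 'n': 175}
scene case {'c': [0.6292, 0.1981], 'size': (74.8, 48.9), 'yaw': -0.3736, 'z': 0.029, 'circ': [0.6283, 0.1986], 'r': 42.4704, 'n': 597}
scene organizer {'c': [0.4629, -0.09], 'size': (73.3, 46.7), 'yaw': -0.4074, 'z': 0.0176, 'circ': [0.4634, -0.0903], 'r': 41.2178, 'n': 476}
scene mat_round {'c': [0.6469, -0.0132], 'size': (108.2, 103.8), 'yaw': 0.0623, 'z': 0.0045, 'circ': [0.6475, -0.0113], 'r': 55.4233, 'n': 1519}
scene mat_oblong {'c': [0.3983, -0.2573], 'size': (113.8, 71.6), 'yaw': 0.5032, 'z': 0.0049, 'circ': [0.4001, -0.2595], 'r': 63.0638, 'n': 962}
table z [-1.96656945e-03 -9.05374362e-04 -8.27351239e-05  1.33224656e-03
  3.63886968e-02]
2.05
```

View pics/crop1.png

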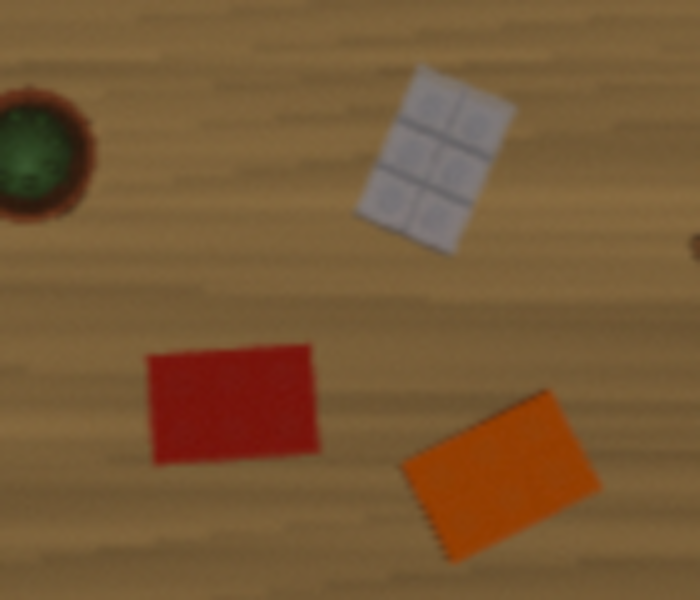

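The crop confirms it: a clear organizer with six cells at (435,160), with the red one at (235,405) and the orange at (500,475) to leave. Heights agree between the two views within 2 mm. Next I take a close wrist look at the dish and check IK for every pose.

```bash
python3 - <<'E'
from h import *
for n,p,y in [("dish",(.36,.28),90),("tl",(.555,.377),90),("ts",(.611,-.185),90),("mr",(.647,-.013),90),("case",(.63,.199),-21.4),("case",(.63,.199),158.6),("mo",(.398,-.257),28.8),("mo",(.398,-.257),208.8),("org",(.464,-.09),-23.5),("org",(.464,-.09),156.5)]:
    print(n,y,[(lambda q: None if q is None else np.round(q,2).tolist())(solver.inverse_kinematics([*p,z],rot(np.radians(y)))) for z in (.004,.16)])
env.reach([.36,.28,.14],rot(np.pi/2)); s=env.sense(); print(s["t"],s["ee_pos"])
p,P=cloud("wrist"); cv2.imwrite("pics/dish1.png",p[:,:,::-1])
print(show(measure(P,(.36,.28),.05,.008,.03)))
m=(P[...,2]>.015)&(P[...,2]<.03)&(np.hypot(P[...,0]-.36,P[...,1]-.28)<.06); print(m.sum(),np.median(P[m],0),P[m].min(0),P[m].max(0))
m=(abs(np.hypot(P[...,0]-.36,P[...,1]-.28)-.065)<.01); print("table",np.nanpercentile(P[m][:,2],[5,50,95]))
print(show({k:v for k,v in search_frame("wrist","dish")[0].items()}), [t["at"] for t in tip_of("wrist","dish")])
E
```

```text
dish 90 [[-0.93, 0.51, 0.23, 2.21, -0.26, 0.45, -0.49], [-1.02, 0.21, 0.32, 2.13, -0.09, 0.81, -0.64]]
tl 90 [[-0.81, 0.76, 0.23, 1.67, -0.24, 0.74, -0.46], [-0.86, 0.56, 0.31, 1.61, -0.2, 1.0, -0.49]]
ts 90 [[-0.11, 0.76, 0.48, 1.77, -0.5, 0.73, 0.64], [-0.35, 0.63, 0.85, 1.72, -0.54, 1.04, 0.69]]
mr 90 [[-0.37, 0.77, 0.48, 1.75, -0.49, 0.74, 0.36], [-0.47, 0.57, 0.62, 1.69, -0.38, 1.0, 0.28]]
case -21.4 [[-0.78, 0.82, 0.61, 1.72, -0.62, 0.8, -1.81], [-0.86, 0.63, 0.73, 1.66, -0.47, 1.04, -1.92]]
case 158.6 [[-0.44, 0.74, 0.12, 1.7, -0.12, 0.71, 0.93], [-0.47, 0.54, 0.16, 1.63, -0.1, 0.98, 0.92]]
mo 28.8 [[0.13, 0.56, 0.46, 2.18, -0.51, 0.51, -0.09], [-0.27, 0.33, 0.93, 2.12, -0.35, 0.85, -0.2]]
mo 208.8 [[0.27, 0.54, 0.28, 2.17, -0.31, 0.47, 2.86], [-0.23, 0.31, 0.87, 2.12, -0.32, 0.85, 2.9]]
org -23.5 [[-0.57, 0.71, 0.88, 2.2, -0.93, 0.67, -1.0], [-0.8, 0.41, 1.14, 2.13, -0.48, 0.9, -1.36]]
org 156.5 [[-0.13, 0.54, 0.3, 2.17, -0.33, 0.48, 1.59], [-0.39, 0.26, 0.59, 2.11, -0.2, 0.83, 1.48]]
3.3667 [0.3601713  0.28155962 0.1403643 ]
{'c': [0.3617, 0.2805], 'size': (62.5, 62.0), 'yaw': -1.5509, 'z': 0.0192, 'circ': [0.3626, 0.2802], 'r': 32.0818, 'n': 1065}
857 [0.36209078 0.27896514 0.01948397] [0.33074028 0.24785366 0.01501049] [0.39465766 0.31170913 0.0217779 ]
table [-0.00082093  0.24698259  0.27131298]
{'at': [0.3636, 0.281, 0.0046], 'score': 0.91} [[0.3694, 0.2812, -0.0018]]
```

View pics/dish1.png

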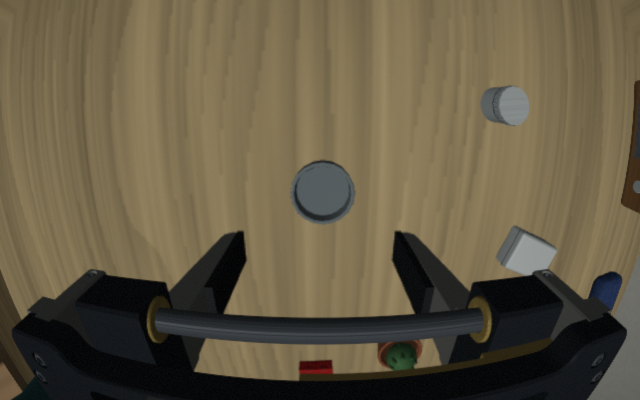

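The dish is centred in the wrist picture at (323,192), and its rim measures 62 mm across at 19 mm height, as it should. I'll measure both mats with the empty hand, then pick the dish and place it.

```bash
cat >> h.py <<'E'
import json,os
MEM=json.load(open("mem.json")) if os.path.exists("mem.json") else {}
def save(**k): MEM.update(k); json.dump(MEM,open("mem.json","w"))
def look(guess,yaw,rad,zlo,zhi,h=.14,pic=None):
    """hover over guess, measure the top surface there"""
    env.reach([*guess,h],rot(yaw)); env.pause(.3); p,P=cloud("wrist")
    if pic: cv2.imwrite(f"pics/{pic}.png",p[:,:,::-1])
    m=measure(P,guess,rad,zlo,zhi); print("look",show(m),"t",round(env.sense()["t"],1)); return m
def pick(xy,yaw,z,squeeze,lift=.16):
    """grasp at xy with the TCP at z, lift; returns TCP position at the grasp"""
    R=rot(yaw); env.reach([*xy,z+.05],R); env.movel([*xy,z],R,rate=.08); env.pause(.2)
    effector.grasp(squeeze); env.pause(.2); s=env.sense(); e=s["ee_pos"].copy()
    print("grasp ee",e.round(4),"w",round(s["gripper_width"],4),"f",round(s["grasp_force"],1))
    env.movel([e[0],e[1],lift],rate=.12); s=env.sense(); print("held w",round(s["gripper_width"],4),"f",round(s["grasp_force"],1),"t",round(s["t"],1)); return e
def place(xy,yaw,z,h=.16,up=.16):
    """set down with the TCP at z, feeling for contact, let go, retreat"""
    R=rot(yaw); env.reach([*xy,h],R); env.movel([*xy,z+.012],R,rate=.1); env.pause(.4)
    f0=env.sense()["wrist_force"][2]
    for dz in np.arange(.004,-.0016,-.0005):
        env.movel([*xy,z+dz],R,rate=.02); s=env.sense()
        if abs(s["wrist_force"][2]-f0)>1.5: break
    env.pause(.2); s=env.sense(); print("down dz",round(dz,4),"ee",s["ee_pos"].round(4),"want",np.round([*xy,z],4),"df",round(s["wrist_force"][2]-f0,2))
    effector.release(); env.pause(.2); e=s["ee_pos"]; env.movel([e[0],e[1],max(up,e[2]+.08)],R,rate=.12)
    print("t",round(env.sense()["t"],1))
def target(mat,obj,e,yp,yt):
    return np.array(mat)+(rot(yt)@rot(yp).T@np.append(np.array(e[:2])-obj,0))[:2]
E
python3 - <<'E'
from h import *
Y=np.pi/2
mo=look((.398,-.257),np.radians(28.8),.085,.003,.009,.17,"mo")
mr=look((.647,-.013),Y,.075,.003,.009,.17,"mr")
d=look((.362,.28),Y,.05,.008,.03)
save(mo=mo["c"].tolist(),moyaw=float(mo["yaw"]),mr=mr["c"].tolist(),dish=d["c"].tolist())
E
```

```text
look {'c': [0.3961, -0.2569], 'size': (112.2, 71.7), 'yaw': 0.4981, 'z': 0.0048, 'circ': [0.3959, -0.2561], 'r': 65.2206, 'n': 6083} t 5.8
look {'c': [0.6458, -0.0109], 'size': (108.9, 108.3), 'yaw': -1.5395, 'z': 0.0048, 'circ': [0.6456, -0.0107], 'r': 55.2939, 'n': 7163} t 7.5
look {'c': [0.3626, 0.2805], 'size': (63.1, 62.6), 'yaw': 1.1202, 'z': 0.0192, 'circ': [0.3625, 0.2803], 'r': 32.0851, 'n': 1051} t 9.3
```

```bash
python3 - <<'E'
from h import *
Y=np.pi/2; d=np.array(MEM["dish"])
e=pick(d,Y,.004,15); t=target(MEM["mr"],d,e,Y,Y); print("bias x",d-e[:2],t)
save(e_dish=e.tolist())
if env.sense()["gripper_width"]>.055:
    place(t,Y,e[2]+.005)
    m=look(t,Y,.045,.015,.03,pic="dish_on"); save(dish_on=m["c"].tolist())
E
```

```text
grasp ee [0.3627 0.2806 0.0041] w 0.0639 f 15.0
held w 0.0639 f 15.0 t 12.9
bias x [-9.16436498e-05 -5.68989608e-05] [ 0.6458555 -0.0108223]
down dz -0.0005 ee [ 0.646  -0.0109  0.0091] want [ 0.6459 -0.0108  0.0091] df 6.13
t 21.6
look {'c': [0.6445, -0.0109], 'size': (62.8, 62.6), 'yaw': 0.7943, 'z': 0.0243, 'circ': [0.6446, -0.0112], 'r': 32.0899, 'n': 1043} t 22.2
```

```bash
python3 - <<'E'
from h import *
Y=np.pi/2
m=look((.5545,.3765),Y,.045,.033,.047)
e=pick(m["c"],Y,.020,15); t=target(MEM["dish_on"],m["c"],e,Y,Y); print("off",m["c"]-e[:2],t)
if abs(env.sense()["gripper_width"]-.04)<.003:
    place(t,Y,e[2]+.010)
    m=look(t,Y,.045,.043,.056,.17,pic="tl_on"); save(tl_on=m["c"].tolist())
E
```

```text
look {'c': [0.5527, 0.3786], 'size': (39.6, 39.5), 'yaw': -0.0014, 'z': 0.0398, 'circ': [0.5527, 0.3784], 'r': 20.6578, 'n': 1478} t 24.0
grasp ee [0.5528 0.3785 0.02  ] w 0.0395 f 15.0
held w 0.0396 f 15.0 t 27.7
off [-1.06097595e-04  6.68755889e-06] [ 0.64464571 -0.01088592]
down dz -0.0005 ee [ 0.6447 -0.0109  0.03  ] want [ 0.6446 -0.0109  0.03  ] df 6.82
t 36.2
look {'c': [0.6439, -0.0106], 'size': (39.2, 38.5), 'yaw': 1.56, 'z': 0.0497, 'circ': [0.6436, -0.0107], 'r': 20.6649, 'n': 1281} t 36.9
```

View pics/tl_on.png

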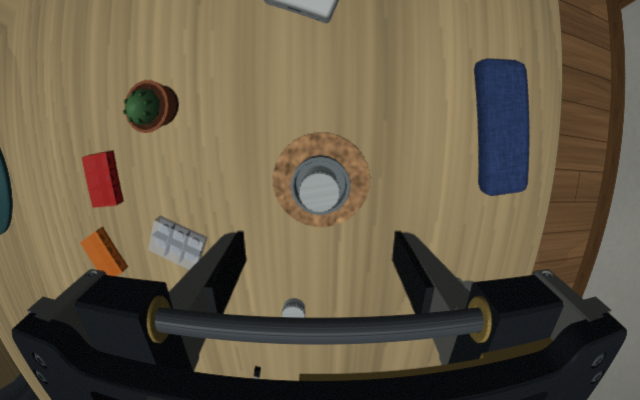

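The large tin stands upright in the dish at (320,190), with its lid level at 50 mm, centred on the mat at (321,180). Next is the small tin.

```bash
python3 - <<'E'
from h import *
Y=np.pi/2
m=look((.611,-.185),Y,.04,.014,.027)
e=pick(m["c"],Y,.003,12); t=target(MEM["tl_on"],m["c"],e,Y,Y); print("off",m["c"]-e[:2],t)
if abs(env.sense()["gripper_width"]-.03)<.003:
    place(t,Y,e[2]+.050)
    look(t,Y,.045,.063,.076,.19,pic="ts_on")
m=look((.629,.199),-.373,.06,.024,.037,pic="case"); save(case=m["c"].tolist(),caseyaw=float(m["yaw"]))
E
```

```text
look {'c': [0.6099, -0.1842], 'size': (29.7, 28.6), 'yaw': 0.0014, 'z': 0.0198, 'circ': [0.6096, -0.1845], 'r': 15.6421, 'n': 728} t 38.0
grasp ee [ 0.6099 -0.1841  0.003 ] w 0.0295 f 12.0
held w 0.0294 f 12.0 t 42.0
off [-2.12092833e-05 -8.09306111e-06] [ 0.64395291 -0.01060396]
down dz -0.0005 ee [ 0.6441 -0.0106  0.0529] want [ 0.644  -0.0106  0.053 ] df 5.5
t 49.5
look {'c': [0.6428, -0.0108], 'size': (29.5, 28.9), 'yaw': -1.5146, 'z': 0.0698, 'circ': [0.6427, -0.0109], 'r': 15.906, 'n': 744} t 50.1
look {'c': [0.6279, 0.2002], 'size': (74.8, 50.7), 'yaw': -0.3703, 'z': 0.0298, 'circ': [0.6275, 0.1998], 'r': 43.3144, 'n': 3935} t 52.2
```

The pile is centred within about 1 mm. Next is the case.

```bash
python3 - <<'E'
from h import *
c=np.array(MEM["case"]); y=MEM["caseyaw"]; ym=MEM["moyaw"]
e=pick(c,y,.006,20); t=target(MEM["mo"],c,e,y,ym); print("off",c-e[:2],t)
if abs(env.sense()["gripper_width"]-.05)<.003:
    place(t,ym,e[2]+.005)
    m=look(t,ym,.07,.028,.041,.16,pic="case_on"); save(case_on=m["c"].tolist(),case_onyaw=float(m["yaw"]))
m=look((.463,-.09),-.41,.06,.012,.025,pic="org"); save(org=m["c"].tolist(),orgyaw=float(m["yaw"]))
E
```

```text
grasp ee [0.6279 0.2002 0.006 ] w 0.0499 f 20.0
held w 0.0494 f 20.0 t 55.9
off [ 2.05924461e-06 -5.19496567e-06] [ 0.39612761 -0.25690346]
down dz -0.0005 ee [ 0.3962 -0.2569  0.0109] want [ 0.3961 -0.2569  0.011 ] df 8.42
t 65.0
look {'c': [0.3961, -0.256], 'size': (74.9, 50.2), 'yaw': 0.4966, 'z': 0.0347, 'circ': [0.3957, -0.2554], 'r': 43.2509, 'n': 3611} t 65.7
look {'c': [0.4622, -0.0893], 'size': (69.8, 45.9), 'yaw': -0.4112, 'z': 0.0179, 'circ': [0.4622, -0.0896], 'r': 41.143, 'n': 3192} t 67.0
```

View pics/case_on.png

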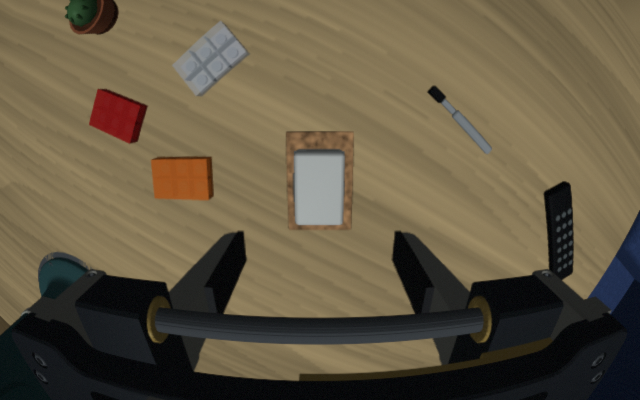

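View pics/org.png

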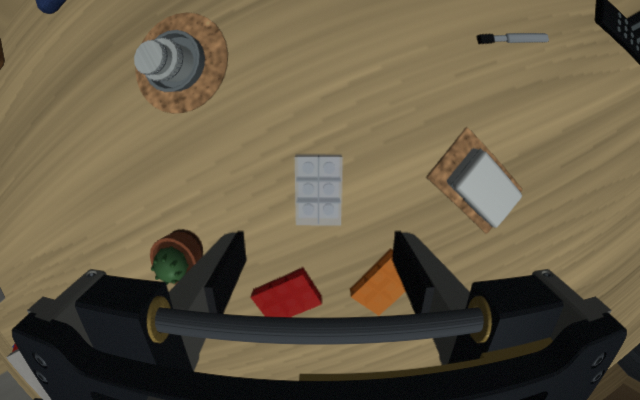

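The case lies flat and square on the oblong mat at (319,188). The clear organizer is at (318,190), and the fingers are clear of the cactus and both look-alikes.

```bash
python3 - <<'E'
from h import *
c=np.array(MEM["org"]); y=MEM["orgyaw"]; ym=MEM["case_onyaw"]
e=pick(c,y,.003,12); t=target(MEM["case_on"],c,e,y,ym); print("off",c-e[:2],t)
if abs(env.sense()["gripper_width"]-.046)<.003:
    place(t,ym,e[2]+.035)
    look(t,ym,.07,.046,.059,.18,pic="org_on")
for cam in ["top","scene"]:
    p,P=cloud(cam); cv2.imwrite(f"pics/{cam}1.png",p[:,:,::-1])
E
```

```text
grasp ee [ 0.4622 -0.0893  0.003 ] w 0.0458 f 12.0
held w 0.0459 f 12.0 t 70.8
off [2.11785618e-05 1.69186993e-05] [ 0.39609002 -0.25604343]
down dz 0.0015 ee [ 0.3961 -0.256   0.0395] want [ 0.3961 -0.256   0.038 ] df 0.81
t 77.6
look {'c': [0.3958, -0.2552], 'size': (71.3, 46.5), 'yaw': 0.4815, 'z': 0.0528, 'circ': [0.3954, -0.2551], 'r': 41.5294, 'n': 3199} t 78.2
```

View pics/org_on.png

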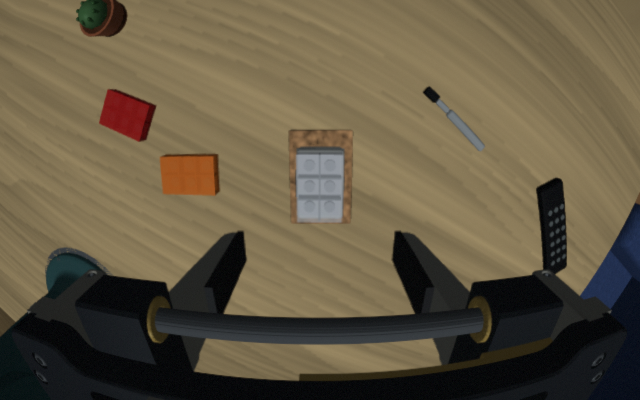

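View pics/scene1.png

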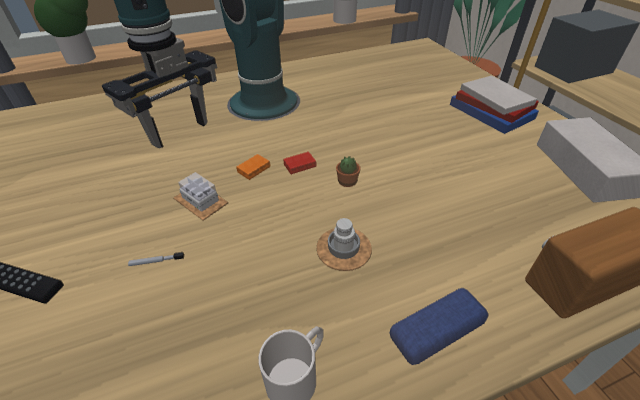

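The organizer sits flat on the case (318,185), squared within 1° with its top at 53 mm. The round pile (344,240 in the scene view) stands upright, and the brush and cactus haven't moved. Handing in.

```bash
python3 -c "
from h import *
print(env.sense()['t'],workorder.finish_job())"
```

```text
the job is handed in; nothing more can be done
78.3083 None
```

Job handed in at 78 s: both piles were built in the order asked and measured centred within about 3 mm, with the brush and cactus left alone; the organizer may have settled about 1.5 mm on release, as I let go slightly early.

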